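# Raise the enclosure's sash to the green mark and start its fan

## Task

Open the sloped window of the bench enclosure: push it up from beneath its lip, with the fingers and without pinching the lip, until its red pointers stand inside the green marks on the frame. Leave it standing there, then press the blue fan key on the white control box fully down and let it go. Do not press the key before the window is at the mark, do not shift the green marks, and leave the small bottle, the petri dish and the tube on the bench where they are.

Things in the scene. Friction and masses are not known exactly. Their poses are not given: they have to be found in the camera images.
- sash (a joint): how far the sloped window (sash) is pushed up along its 45 degree slope, in m, from 0 (lowest) to 0.125 (stop). It is counterweighted: it stays wherever it is left, and a push of 2 to 5 N along the slope moves it either way.
- mark (a joint): setting of the green marks along the same slope, in m; the red pointers are at the middle of the green marks when joint sash reads the same number as joint mark. The marks are set stiffly (20 N) and are not to be moved.
- lip_under (a point): middle of the underside of the sash's lip, the surface to push on; travels with the sash. x points up the slope (direction of travel: away from the robot and up at 45 degrees), y along the lip to the left, z out of the pane (towards the robot and up at 45 degrees). Lip: black bar 220 mm long, 12 mm thick along x, standing 30 mm out from the pane; this point is 15 mm out from the pane's outer face.
- pointer (a point): tip of the right-hand red pointer, on the lip's right end (4 mm high along the slope; there is a like one at the left end). Axes as of lip_under.
- band (a point): middle of the right-hand green mark on the frame (20 mm long along the slope, a like one on the left). Axes as of lip_under; pointer and band coincide when the sash is exactly at the mark.
- fan_key_top (a point): centre of the top of the round blue fan key, 28 mm across, on the white control box (90 x 75 x 45 mm); faces straight up; the key stands on the robot's side of the box, the dark display on the far side.
- fan_key (a joint): how far the fan key is pressed, in m: 0 released, 0.006 fully down; it needs 4 N and springs back.
- bottle_small: small clear bottle with a red cap, 56 mm across, 115 mm high, loose; origin at the centre of its underside. To be left alone.
- petri_1: clear petri dish, 60 mm across, 15 mm high, loose; origin at the centre of its underside. To be left alone.
- tube_3: capped tube with a blue cap lying on the bench, 120 mm long, 20 mm thick, loose; origin at the centre of its underside. To be left alone.
- hood: white and grey bench enclosure, 300 mm wide, 240 mm deep, 265 mm high, fixed; origin at its foot, half-way across and 130 mm behind its front, x to its back. Below the lip the sloped front is open down to the white plinth (50 mm high), whose front edge is 35 mm down the slope from the lip when joint sash is 0. Grey frame sides, 20 mm wide, stand 140 mm to either side of its middle, level with the pane within 6 mm.
There are look-alikes about, which are no part of the job. What is shaped like the part that bears fan_key_top but yellow is not meant.

How it is judged:
By the outcome, as a careful person would: the job done as asked, in the order asked, and still so for the second after the job is handed in, with the robot touching nothing.
It also fails if it takes over 48 s, if anything falls off the work surface, if the arm or the gripper's body presses on something with over 40 N, if the wrist force passes 120 N, or if a joint passes its speed limit or range.

## Robot

A 7-joint arm with a two-finger parallel gripper is mounted at the origin on a cart in front of the work surface, level with it; the furniture and walls round the work are solid. World frame = base frame: x ahead of the robot, y to its left, z up, the work surface at z = 0. Lengths are in m, angles in rad, forces in N, time in s.
With the tool pointing down it reaches from about 0.4 to 0.85 m from the base axis. Payload 4.5 kg.
Tool frame: the origin (TCP) lies midway between the tips of the shut fingers; the grasp point (between the pads) lies 19 mm behind it; z points along the fingers, y is the line along which they close (so a half turn about z gives the same grasp; the last joint's range is limited). The gripper opens to 88 mm and grips with 3 to 60 N. Pads are 18 mm wide; open, the fingers measure 123 mm over their backs; the gripper's body (75 mm by 187 mm) begins 45 mm behind the grasp point.
Start: joints at [1.271, 0.689, -0.195, 1.565, 0.157, 0.902, -0.215], TCP at [0.205, -0.591, 0.239] pointing down, gripper open.
Joint ranges: [-3.01, 3.01], [-0.46, 2.08], [-1.47, 1.51], [0.13, 2.56], [-1, 4.14], [0.04, 2.09], [-2.66, 2.66]. Speed limits (rad/s): [2.57, 2.57, 3.14, 3.14, 3.14, 3.14, 3.14].

## Interface

Orientations are given as a unit quaternion [x, y, z, w].
In Python, from plant import r gives the robot as it stands.
- The arm moves only by the tool carry_out, never from a script. Its argument "plan" is a list of rows, each an object with "rot": the turn, a rotation vector about the tool's x, y, z in rad, a list of three; "xyz": the shift along the tool's x, y, z in m, a list of three; "grip": the closure in counts, from 0 (fully open) to 255 (shut). In form: [{"rot": [wx, wy, wz], "xyz": [dx, dy, dz], "grip": grip}, ...]. A call has 1 to 8 rows; each row is the pose to reach, as a shift and turn from the pose commanded when the call began, along the tool's axes at that moment; what a row does not reach only later rows make up. A row lasts 1/12 s, in which the tool goes at most 41.7 mm and 7.16 degrees, less where a joint would pass 70% of its speed; a pose out of reach is approached as far as the arm can. A call with a gripper value outside its range is refused whole. The fingers move at their own pace and stop on an object; "squeeze" is the grip in N (left out, the last holds). Time passes only in rows, so rows that repeat a pose let the fingers close. It gives the time, the measured TCP pose, the force, the opening and the grip force at its end, in the units of the state.
- r.get_state(): the state, without advancing time (a new reading comes with each control period).
- r.snapshot(name): name is "scene" or "top"; returns the picture (384x512x3 uint8, red, green, blue); there is no depth.
- r.camera_params(name): a dict with "fx", "fy", "cx", "cy" (pixels), "position" and "attitude" of the camera in the world. Camera axes: x right, y down, z forward; pixel columns grow to the right and rows downward; lengths in m; the calibration is good to about 2 mm. A picture is of the moment at which its call begins. camera_params takes no time and is no camera call.
- r.finish_job(): hands the job in; it is judged then, once.
The state is a dict: "clock": time; "q": joint angles; "qd": joint speeds; "joint_torque": joint torques, N m; "tool_pos": TCP position; "eef_rot": TCP orientation; "contact_force": force on the tool from outside, world axes, zero at the start; "moment": the same for the moment, N m; "opening": opening from 0.0 (shut) to 1.0 (fully open); "finger_force": force on a finger pad.
Only numpy, scipy, OpenCV 4.12 (cv2) and the standard library are available. Lean on these libraries where they do the work, as an engineer would, in place of code of your own. Each camera call takes 0.05 s, during which the arm holds its last target. There are 200 camera calls.

## Working session

There is one attempt and no reset: what is moved stays moved. The work goes in short steps, Python scripts to look and compute and a tool call to move; the robot and the scene stay as the last step left them, time stands still between calls to the robot, and variables do not carry over. Pictures are saved under pics/ and viewed, at most 10 in all, crops included, and the job is handed in when it is done.

Besides the shell and the picture viewer there is one more tool, called after "Emit:" as name(argument=value, ...), one argument or row to a line, values as JSON. carry_out: Moves the arm, as the interface text tells. Its arguments: {"type":"object","properties":{"plan":{"type":"array"},"squeeze":{"type":"number"}},"required":["plan"]}

```bash
mkdir -p pics; python3 - <<'E'
from plant import r
import cv2
for n in("scene","top"):
    cv2.imwrite(f"pics/{n}0.png",cv2.cvtColor(r.snapshot(n),cv2.COLOR_RGB2BGR)); print(n,r.camera_params(n))
s=r.get_state(); print({k:s[k] for k in("clock","tool_pos","eef_rot","contact_force","opening")})
E
```

```text
scene {'fx': 450.8730764652977, 'fy': 450.8730764652977, 'cx': 253.58548691378232, 'cy': 197.8202384774017, 'position': array([-0.17641255,  0.77503304,  1.1503061 ]), 'attitude': array([-0.35272227,  0.85206238, -0.35615556,  0.15076443])}
top {'fx': 454.0887050678022, 'fy': 454.0887050678022, 'cx': 250.5428864942004, 'cy': 189.8058435570585, 'position': array([0.38176578, 0.00775883, 1.94178582]), 'attitude': array([ 0.70907362, -0.70320679,  0.03486991, -0.03871562])}
{'clock': 0.1, 'tool_pos': array([ 0.20453262, -0.5900104 ,  0.23800307]), 'eef_rot': array([ 9.86094272e-01,  1.66184976e-01, -2.18092148e-04, -7.70537495e-04]), 'contact_force': array([-0.32598459,  0.78972101,  0.19529517]), 'opening': 0.9974109745170668}
```

View pics/scene0.png

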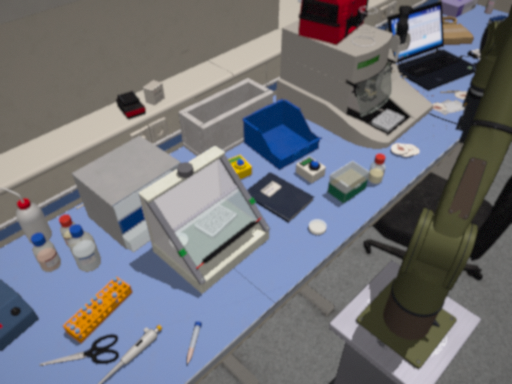

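View pics/top0.png

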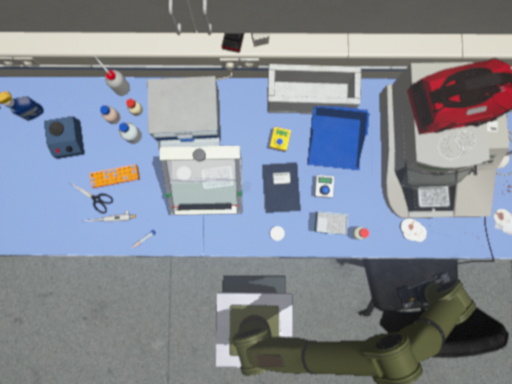

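The pictures show the hood at top (203,180) / scene (205,215), the white box with the blue key at top (325,186) / scene (312,167), and the yellow look-alike at top (280,139). I'll enlarge both next.

```bash
cat > h.py <<'E'
import numpy as np, cv2
from plant import r
from scipy.spatial.transform import Rotation as R
def ray(n,u,v):
    c=r.camera_params(n); d=R.from_quat(c["attitude"]).apply([(u-c["cx"])/c["fx"],(v-c["cy"])/c["fy"],1])
    return np.array(c["position"]),d/np.linalg.norm(d)
def plane(n,uv,z):
    p,d=ray(n,*uv); return p+d*(z-p[2])/d[2]
def tri(a,b):
    p,d=ray("scene",*a); q,e=ray("top",*b)
    t=np.linalg.lstsq(np.c_[d,-e],q-p,rcond=None)[0]; x,y=p+t[0]*d,q+t[1]*e
    return (x+y)/2,np.linalg.norm(x-y)
def proj(n,P):
    c=r.camera_params(n); k=R.from_quat(c["attitude"]).inv().apply(np.array(P)-c["position"])
    return np.array([c["cx"]+c["fx"]*k[0]/k[2],c["cy"]+c["fy"]*k[1]/k[2]])
def masks(img):
    h=cv2.cvtColor(img,cv2.COLOR_RGB2HSV); H,S,V=cv2.split(h)
    return {"green":(H>40)&(H<85)&(S>110)&(V>50),"red":((H<8)|(H>172))&(S>110)&(V>60),"blue":(H>105)&(H<130)&(S>150)&(V>40)}
def blobs(n,box,cols,img=None):
    img=r.snapshot(n) if img is None else img
    x0,y0,x1,y1=box; m=masks(img)
    for k in cols:
        N,L,st,ce=cv2.connectedComponentsWithStats(m[k][y0:y1,x0:x1].astype(np.uint8))
        for i in range(1,N):
            if st[i,4]>=2: print(n,k,st[i,4],(ce[i]+[x0,y0]).round(1))
E
python3 - <<'E'
from h import *
a=cv2.imread("pics/scene0.png")[:,:,::-1].copy();b=cv2.imread("pics/top0.png")[:,:,::-1].copy()
blobs("scene",(130,140,280,300),["green","red"],a); blobs("scene",(290,150,340,190),["blue"],a)
blobs("top",(150,135,250,225),["green","red"],b); blobs("top",(310,170,340,202),["blue"],b)
up=lambda i,x,y,w,h,W,H:cv2.resize(i[y:y+h,x:x+w],(W,H),interpolation=cv2.INTER_CUBIC)
m=np.vstack([np.hstack([up(a,130,140,150,150,400,400),up(b,150,140,100,100,400,400)]),
 np.hstack([up(a,280,130,120,60,400,200),up(b,260,165,120,60,400,200)])])
cv2.imwrite("pics/m0.png",m[:,:,::-1])
E
```

```text
scene green 16 [233.8 159.3]
scene green 32 [252.2 200.2]
scene green 39 [182.1 252.3]
scene red 5 [258.2 219.4]
scene red 6 [201.8 263.5]
scene red 2 [197.5 267. ]
scene blue 143 [297.4 154. ]
scene blue 40 [314.  164.4]
top green 10 [167.5 194.8]
top green 6 [239.  193.5]
top blue 30 [324.6 189.4]
```

View pics/m0.png

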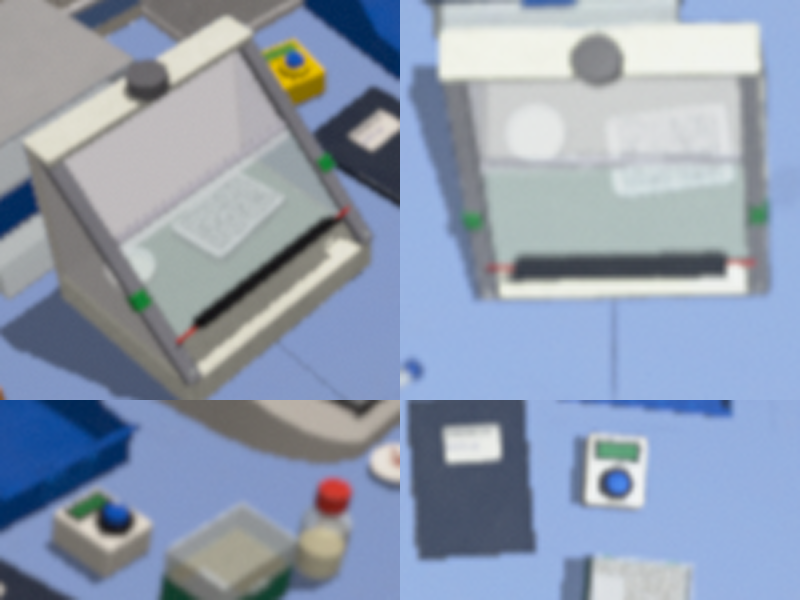

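```bash
python3 - <<'E'
from h import *
gR=tri((252.2,200.2),(239,193.5));gL=tri((182.1,252.3),(167.5,194.8))
pR=tri((259.7,219.2),(235.5,205.5));pL=tri((199.5,266),(174.5,206.8))
lR=tri((130+332/2.667,140+222/2.667),(150+325/4,140+65/4)); lL=tri((130+200/2.667,140+320/2.667),(150+116/4,140+67/4))
k=tri((314,164),(324.4,186))
for n,v in dict(gR=gR,gL=gL,pR=pR,pL=pL,lR=lR,lL=lL,k=k).items(): print(n,v[0].round(4),round(v[1],4))
print("key plane",plane("scene",(314,163.8),.055),plane("top",(324.4,185.8),.055))
# plinth front top corners (z=.05)
for uv in((150+98/4,140+292/4),(150+350/4,140+290/4)): print("plinth",plane("top",uv,.05))
for n,(uv,z) in dict(petri=((278,233),.01),bottle=((361,233),.1),tube=((145,239),.01)).items(): print(n,plane("top",uv,z).round(3))
print(R.from_quat(r.get_state()["eef_rot"]).as_matrix().round(3))
E
ls; python3 -c "
import plant;print([x for x in dir(plant.r) if x[0]!='_'])"
```

```text
gR [0.554  0.0635 0.1381] 0.0025
gL [0.548  0.3507 0.134 ] 0.0003
pR [0.5079 0.0778 0.0953] 0.005
pL [0.5029 0.3288 0.091 ] 0.0001
lR [ 0.6639  0.0582 -0.0288] 0.1688
lL [ 0.6667  0.2856 -0.0378] 0.1629
k [ 0.5925 -0.2937  0.052 ] 0.0128
key plane [ 0.5859196  -0.29534995  0.055     ] [ 0.59818551 -0.28955997  0.055     ]
plinth [0.47960006 0.33517825 0.05      ]
plinth [0.48386567 0.07245357 0.05      ]
petri [ 0.401 -0.099  0.01 ]
bottle [ 0.403 -0.428  0.1  ]
tube [0.371 0.464 0.01 ]
[[ 0.945  0.328 -0.001]
 [ 0.328 -0.945  0.001]
 [-0.    -0.002 -1.   ]]
h.py
pics
['Unreachable', 'camera_params', 'finish_job', 'get_state', 'snapshot']
```

```bash
cat >> h.py <<'E'
pm=np.array([.5054,.203,.093]); yaw=.02; c,s=np.cos(yaw),np.sin(yaw); q=.5**.5
u=np.array([q*c,q*s,q]); w=np.array([-q*c,-q*s,q]); lat=np.array([-s,c,0])
T45=np.c_[u,-lat,-w]
Tdn=np.c_[[c,s,0],-lat,[0,0,-1]]
P=lambda a,b,l=0:pm+a*u+b*w+l*lat
def go(p,M):
    st=r.get_state(); A=R.from_quat(st["eef_rot"]).as_matrix()
    print("rot",R.from_matrix(A.T@M).as_rotvec().round(3),"xyz",(A.T@(p-st["tool_pos"])).round(4),"q",np.round(st["q"],2))
E
python3 - <<'E'
from h import *
print("key",tri((314.4,164.5),(324.9,189.6)),plane("scene",(314.4,164.5),.055),plane("top",(324.9,189.6),.055))
go(np.array([.45,-.25,.26]),Tdn)
E
```

```text
key (array([ 0.58167613, -0.29157904,  0.05643226]), np.float64(0.0010051672072359712)) [ 0.58226212 -0.29327216  0.055     ] [ 0.58223622 -0.29151261  0.055     ]
rot [-0.002  0.     0.314] xyz [ 0.3433 -0.2408 -0.0217] q [ 1.27  0.69 -0.19  1.57  0.16  0.9  -0.22]
```

Emit:
carry_out(
  plan=[
    {"rot": [0, 0, 0.1], "xyz": [0.03, -0.02, -0.02], "grip": 255},
    {"rot": [0, 0, 0.314], "xyz": [0.343, -0.241, -0.022], "grip": 255},
    {"rot": [0, 0, 0.314], "xyz": [0.343, -0.241, -0.022], "grip": 255},
    {"rot": [0, 0, 0.314], "xyz": [0.343, -0.241, -0.022], "grip": 255},
    {"rot": [0, 0, 0.314], "xyz": [0.343, -0.241, -0.022], "grip": 255},
    {"rot": [0, 0, 0.314], "xyz": [0.343, -0.241, -0.022], "grip": 255},
    {"rot": [0, 0, 0.314], "xyz": [0.343, -0.241, -0.022], "grip": 255},
    {"rot": [0, 0, 0.314], "xyz": [0.343, -0.241, -0.022], "grip": 255},
  ],
  squeeze=10,
)

```text
clock: 0.77
tool_pos: [0.3971, -0.3229, 0.2601]
eef_rot: [1.0, 0.01, -0.0, -0.0]
contact_force: [-0.5, 0.2, -0.5]
opening: 0.417
finger_force: 0.0
```

```bash
python3 - <<'E'
from h import *
print(r.get_state()["tool_pos"],r.get_state()["opening"])
go(np.array([.45,-.25,.26]),Tdn)
go(np.array([.42,.1,.26]),Tdn)
E
```

```text
[ 0.39713574 -0.322855    0.26007167] 0.41667227761676273
rot [-0.     0.001 -0.   ] xyz [ 0.0543 -0.0718  0.0001] q [ 0.65  0.51 -0.09  1.88  0.06  0.76 -1.03]
rot [-0.     0.001 -0.   ] xyz [ 3.120e-02 -4.223e-01  2.000e-04] q [ 0.65  0.51 -0.09  1.88  0.06  0.76 -1.03]
```

Emit:
carry_out(
  plan=[
    {"rot": [0, 0, 0], "xyz": [0.05, -0.3, 0], "grip": 255},
    {"rot": [0, 0, 0], "xyz": [0.05, -0.3, 0], "grip": 255},
    {"rot": [0, 0, 0], "xyz": [0.05, -0.3, 0], "grip": 255},
    {"rot": [0, 0, 0], "xyz": [0.05, -0.3, 0], "grip": 255},
    {"rot": [0, 0, 0], "xyz": [0.03, -0.52, 0], "grip": 255},
    {"rot": [0, 0, 0], "xyz": [0.03, -0.52, 0], "grip": 255},
    {"rot": [0, 0, 0], "xyz": [0.03, -0.52, 0], "grip": 255},
    {"rot": [0, 0, 0], "xyz": [0.03, -0.52, 0], "grip": 255},
  ],
)

```text
clock: 1.43
tool_pos: [0.418, 0.0086, 0.2602]
eef_rot: [1.0, 0.01, -0.0, 0.0]
contact_force: [1.2, -0.2, 0.0]
opening: 0.006
finger_force: 0.0
```

```bash
python3 - <<'E'
from h import *
print(r.get_state()["tool_pos"],r.get_state()["opening"])
go(np.array([.41,.2,.22]),T45)
go(P(-.023,.07),T45)
E
```

```text
[0.41800336 0.00864499 0.26016356] 0.006466842623202013
rot [ 0.     0.786 -0.   ] xyz [-0.0042 -0.1915  0.0401] q [-0.08  0.39 -0.08  2.13  0.05  0.62 -1.74]
rot [ 0.     0.786 -0.   ] xyz [ 0.0255 -0.1926  0.1339] q [-0.08  0.39 -0.08  2.13  0.05  0.62 -1.74]
```

Emit:
carry_out(
  plan=[
    {"rot": [0, 0.1, 0], "xyz": [0, -0.04, 0.01], "grip": 255},
    {"rot": [0, 0.2, 0], "xyz": [0, -0.08, 0.02], "grip": 255},
    {"rot": [0, 0.3, 0], "xyz": [0, -0.12, 0.03], "grip": 255},
    {"rot": [0, 0.42, 0], "xyz": [0, -0.15, 0.04], "grip": 255},
    {"rot": [0, 0.54, 0], "xyz": [0, -0.19, 0.04], "grip": 255},
    {"rot": [0, 0.66, 0], "xyz": [0, -0.192, 0.04], "grip": 255},
    {"rot": [0, 0.786, 0], "xyz": [0, -0.192, 0.04], "grip": 255},
    {"rot": [0, 0.786, 0], "xyz": [0, -0.192, 0.04], "grip": 255},
  ],
)

```text
clock: 2.1
tool_pos: [0.4249, 0.1963, 0.2554]
eef_rot: [0.974, 0.002, 0.224, 0.026]
contact_force: [0.2, -0.7, -1.3]
opening: 0.005
finger_force: 0.0
```

```bash
python3 - <<'E'
from h import *
print(r.get_state()["tool_pos"],r.get_state()["opening"])
go(P(-.023,.07),T45)
go(P(-.023,-.01),T45)
E
```

```text
[0.42489949 0.1963318  0.25538147] 0.0049136722568795714
rot [0.058 0.333 0.008] xyz [-0.0431 -0.0121  0.1222] q [-1.21  0.48  0.67  2.37  0.42  0.05 -2.64]
rot [0.058 0.333 0.008] xyz [-0.0169 -0.0166  0.1976] q [-1.21  0.48  0.67  2.37  0.42  0.05 -2.64]
```

```bash
cat > fk.py <<'E'
from h import *
import itertools
from scipy.optimize import least_squares
def fk(q,sg,p):
    # p: h,L1,L2,L3
    rz=lambda a:R.from_euler("z",a); ry=lambda a:R.from_euler("y",a)
    A=rz(sg[0]*q[0])*ry(q[1]); pos=np.array([0,0,p[0]])+A.apply([0,0,p[1]])
    A=A*rz(sg[1]*q[2])*ry(q[3]); pos=pos+A.apply([0,0,p[2]])
    A=A*rz(sg[2]*q[4])*ry(q[5]); pos=pos+A.apply([0,0,p[3]])
    return pos,(A*rz(sg[3]*q[6]+p[4]))
E
python3 - <<'E'
from fk import *
st=r.get_state()
D=[([1.271,.689,-.195,1.565,.157,.902,-.215],[.2045,-.59,.238],[.98609,.16618,0,-.0008]),
([.65,.51,-.09,1.88,.06,.76,-1.03],[.3971,-.3229,.2601],[1,.01,0,0]),
([-.08,.39,-.08,2.13,.05,.62,-1.74],[.418,.0086,.2602],[1,.01,0,0]),
(st["q"],st["tool_pos"],st["eef_rot"])]
print(np.round(st["q"],3))
for sg in itertools.product([1,-1],repeat=4):
    def f(p):
        o=[]
        for q_,x,a in D:
            y,B=fk(q_,sg,p); o+=list(y-x)+list((R.from_quat(a).inv()*B).as_rotvec()*.3)
        return np.array(o)
    for o in(-1.57,0,1.57,3.1):
        s=least_squares(f,[.36,.53,.375,.29,o]); 
        if s.cost<1e-2: print(sg,s.cost,s.x.round(4),np.abs(s.fun).max())
E
```

```text
[-1.209  0.479  0.666  2.37   0.423  0.049 -2.635]
(-1, -1, -1, -1) 0.0036310108740247537 [0.4183 0.5711 0.3321 0.4159 1.5704] 0.04732920266087956
(-1, -1, -1, -1) 0.003631010874024755 [0.4183 0.5711 0.3321 0.4159 1.5704] 0.0473292026349955
(-1, -1, -1, -1) 0.003631010874024756 [0.4183 0.5711 0.3321 0.4159 1.5704] 0.0473292026234467
(-1, -1, -1, -1) 0.0036310108740247545 [0.4183 0.5711 0.3321 0.4159 1.5704] 0.047329202614141
```

```bash
cat > fk.py <<'E'
from h import *
from scipy.optimize import least_squares
rz=lambda a:R.from_euler("z",a)
ry=lambda a:R.from_euler("y",a)
def fk(q,p):
    A=rz(-q[0]); pos=np.array([0,0,p[0]])+A.apply([p[8],0,0])
    A=A*ry(q[1]); pos=pos+A.apply([0,0,p[1]])
    A=A*rz(-q[2]); pos=pos+A.apply([p[5],0,0])
    A=A*ry(q[3]); pos=pos+A.apply([p[6],0,p[2]])
    A=A*rz(-q[4])*ry(q[5]); pos=pos+A.apply([p[7],0,p[3]])
    return pos,(A*rz(-q[6]+p[4]))
E
python3 - <<'E'
from fk import *
st=r.get_state()
D=[([1.271,.689,-.195,1.565,.157,.902,-.215],[.2045,-.59,.238],[.98609,.16618,0,-.0008]),
([.65,.51,-.09,1.88,.06,.76,-1.03],[.3971,-.3229,.2601],[1,.01,0,0]),
([-.08,.39,-.08,2.13,.05,.62,-1.74],[.418,.0086,.2602],[1,.01,0,0]),
(st["q"],st["tool_pos"],st["eef_rot"])]
def f(p):
    o=[]
    for q_,x,a in D:
        y,B=fk(q_,p); o+=list(y-x)+list((R.from_quat(a).inv()*B).as_rotvec()*.3)
    return np.array(o+list((np.array(p)-p0)*.003))
p0=np.array([.35,.45,.4,.3,1.57,0,0,0,0])
s=least_squares(f,p0); print(s.cost,s.x.round(4).tolist()); print(s.fun[:24].reshape(4,6).round(4))
E
```

```text
0.00027123931822216666 [0.8959, 0.3953, 0.4079, 0.5572, 1.5704, 0.0347, 0.1681, 0.3189, 0.4522]
[[-0.0124 -0.0053  0.0009 -0.0007  0.0001 -0.0001]
 [ 0.0063  0.0108 -0.0036  0.0016 -0.001   0.0019]
 [ 0.0012  0.0127  0.0006  0.0005  0.0009 -0.0017]
 [-0.0009 -0.002   0.0021  0.     -0.     -0.0001]]
```

```bash
cat > fk.py <<'E'
from h import *
from scipy.optimize import least_squares
rz=lambda a:R.from_euler("z",a)
ry=lambda a:R.from_euler("y",a)
# per-link offsets x,y,z after joints 1,2,3,4,5,6
def fk(q,p):
    A=rz(-q[0]); pos=np.array([0,p[8],p[0]])
    pos=pos+A.apply([0,p[8],0])
    A=A*ry(q[1]); pos=pos+A.apply([0,p[9],p[1]])
    A=A*rz(-q[2]); pos=pos+A.apply([p[5],p[10],0])
    A=A*ry(q[3]); pos=pos+A.apply([p[6],p[11],p[2]])
    A=A*rz(-q[4])*ry(q[5]); pos=pos+A.apply([p[7],p[12],p[3]])
    return pos,(A*rz(-q[6]+p[4]))
E
python3 - <<'E'
from fk import *
st=r.get_state()
D=[([1.271,.689,-.195,1.565,.157,.902,-.215],[.2045,-.59,.238],[.98609,.16618,0,-.0008]),
([.65,.51,-.09,1.88,.06,.76,-1.03],[.3971,-.3229,.2601],[1,.01,0,0]),
([-.08,.39,-.08,2.13,.05,.62,-1.74],[.418,.0086,.2602],[1,.01,0,0]),
(st["q"],st["tool_pos"],st["eef_rot"])]
for name,p0 in dict(rizon=[.365,.395,.385,.35,1.57,.02,-.02,.11,0,0,0,0,0],plain=[.36,.45,.4,.35,1.57]+[0]*8).items():
  for wt in(.01,.05):
    p0=np.array(p0)
    def f(p):
        o=[]
        for q_,x,a in D:
            y,B=fk(q_,p); o+=list(y-x)+list((R.from_quat(a).inv()*B).as_rotvec()*.3)
        return np.array(o+list((p-p0)*wt))
    s=least_squares(f,p0); print(name,wt,s.cost,s.x.round(3).tolist()); print(s.fun[:24].reshape(4,6)[:,:3].round(4).tolist())
E
```

```text
rizon 0.01 8.596350699551854e-06 [0.325, 0.554, 0.304, 0.352, 1.57, 0.0, -0.04, 0.005, -0.014, 0.022, -0.02, -0.02, -0.002]
[[0.0003, -0.0001, -0.0], [-0.0005, 0.0001, 0.0], [0.0002, 0.0, 0.0], [0.0, -0.0, -0.0001]]
rizon 0.05 5.791166381650413e-05 [0.334, 0.546, 0.328, 0.316, 1.57, 0.013, -0.015, 0.007, -0.008, 0.001, -0.006, -0.006, -0.022]
[[0.0011, 0.0006, 0.0008], [-0.001, -0.0001, -0.0008], [0.0009, -0.0, 0.0002], [0.0003, -0.0005, -0.0001]]
plain 0.01 7.3771764165598e-06 [0.341, 0.555, 0.312, 0.359, 1.57, -0.008, -0.028, -0.008, -0.011, 0.006, -0.025, -0.025, 0.018]
[[0.0003, -0.0001, -0.0], [-0.0005, -0.0001, 0.0001], [0.0002, 0.0001, 0.0], [0.0, -0.0, -0.0]]
plain 0.05 2.6905999997872825e-05 [0.355, 0.549, 0.339, 0.325, 1.57, 0.001, 0.001, -0.01, -0.004, -0.019, -0.013, -0.013, 0.003]
[[0.001, 0.0003, 0.0008], [-0.0012, -0.0002, -0.0009], [0.0007, 0.0001, -0.0], [0.0001, -0.0002, 0.0001]]
```

```bash
cat >> fk.py <<'E'
PP=np.array([.355,.549,.339,.325,1.57,.001,.001,-.01,-.004,-.019,-.013,-.013,.003])
lo=np.array([-3.01,-.46,-1.47,.13,-1,.04,-2.66]);hi=np.array([3.01,2.08,1.51,2.56,4.14,2.09,2.66])
def ik(x,M,q0,reg=.01):
    f=lambda q_:np.r_[(lambda y,B:np.r_[(y-x)*3,(R.from_matrix(M).inv()*B).as_rotvec()])(*fk(q_,PP)),(q_-q0)*reg]
    s=least_squares(f,np.clip(q0,lo+.03,hi-.03),bounds=(lo+.02,hi-.02)); return s.x,np.abs(s.fun[:6]).max()
E
python3 - <<'E'
from fk import *
rng=np.random.default_rng(0); M2=np.c_[-u,lat,-w]
for nm,M in(("same",T45),("half",M2)):
    res=[]
    for i in range(30):
        q0=lo+rng.random(7)*(hi-lo); q0[0]=-.4+rng.normal()*.6; q0[2]=rng.normal()*.6
        qa,e=ik(P(-.023,.07),M,q0,.001)
        if e<.01:
            qb,e2=ik(P(.045,-.01),M,qa,.001); qc,e3=ik(P(-.023,-.01),M,qa,.001)
            res.append((e2<.01 and e3<.01,np.minimum(qa-lo,hi-qa).min(),np.minimum(qb-lo,hi-qb).min(),qa.round(2).tolist(),qb.round(2).tolist()))
    for x in sorted(res,key=lambda x:-min(x[1],x[2]))[:5]: print(nm,*x)
E
python3 - <<'E'
from fk import *
rng=np.random.default_rng(0)
for l in(0,.07):
 for az in(0,.5):
  for th in(15,25,35,45):
   for roll in(0,np.pi,np.pi/2,-np.pi/2):
    t=np.radians(th)
    M=(R.from_matrix(Tdn)*R.from_euler("z",-az)*R.from_euler("y",t)*R.from_euler("z",roll)).as_matrix()
    best=(9,)
    for i in range(8):
        q0=lo+rng.random(7)*(hi-lo); q0[0]=-.4+rng.normal()*.8; q0[2]=rng.normal()*.6
        qc,e3=ik(P(-.023,-.01,l),M,q0,.0005)
        if e3<best[0]: best=(e3,np.minimum(qc-lo,hi-qc).min().round(2),qc.round(2).tolist())
    print(l,az,th,round(roll,2),round(best[0],3),best[1:] if best[0]<.01 else "")
E
```

```text
0 0 15 0 0.0 (np.float64(0.1), [-0.56, 0.84, 0.01, 2.13, 2.01, 0.14, 2.18])
0 0 15 3.14 0.0 (np.float64(0.02), [0.17, 1.33, -1.45, 2.1, 1.67, 1.43, -0.36])
0 0 15 1.57 0.0 (np.float64(0.02), [-0.67, 0.85, 0.16, 2.13, 2.91, 0.06, -0.33])
0 0 15 -1.57 0.0 (np.float64(0.11), [-0.79, 0.88, 0.33, 2.16, 3.99, 0.15, 1.7])
0 0 25 0 0.0 (np.float64(0.29), [-0.65, 0.87, 0.03, 2.27, 2.58, 0.43, 1.52])
0 0 25 3.14 0.0 (np.float64(0.3), [-0.27, 0.92, -0.56, 2.26, 2.05, 0.75, -1.0])
0 0 25 1.57 0.0 (np.float64(0.28), [-0.73, 0.89, 0.16, 2.28, 2.79, 0.39, -0.29])
0 0 25 -1.57 0.0 (np.float64(0.17), [-0.2, 0.96, -0.69, 2.25, 1.99, 0.84, -2.49])
0 0 35 0 0.0 (np.float64(0.19), [-0.19, 1.08, -0.84, 2.37, 2.13, 1.25, 2.05])
0 0 35 3.14 0.0 (np.float64(0.18), [-0.28, 1.03, -0.69, 2.38, 2.18, 1.14, -1.19])
0 0 35 1.57 0.0 (np.float64(0.16), [-0.76, 0.96, 0.08, 2.4, 2.67, 0.76, -0.28])
0 0 35 -1.57 0.0 (np.float64(0.14), [-0.96, 1.03, 0.41, 2.42, 3.03, 0.71, 2.44])
0 0 45 0 0.0 (np.float64(0.06), [-0.85, 1.09, 0.08, 2.5, 2.61, 1.11, 1.16])
0 0 45 3.14 0.0 (np.float64(0.05), [-1.01, 1.15, 0.36, 2.51, 2.82,
[... 3459 characters left out ...]
, 3.48, 0.45, 2.64])
0.07 0.5 35 0 0.0 (np.float64(0.14), [-1.17, 1.32, 1.03, 2.42, 3.83, 1.25, 0.48])
0.07 0.5 35 3.14 0.0 (np.float64(0.21), [-0.37, 0.96, -0.41, 2.35, 2.69, 0.83, -1.13])
0.07 0.5 35 1.57 0.0 (np.float64(0.19), [-0.63, 0.95, -0.01, 2.37, 3.03, 0.79, -0.01])
0.07 0.5 35 -1.57 0.0 (np.float64(0.02), [-0.9, 1.02, 0.42, 2.39, 3.41, 0.87, 2.64])
0.07 0.5 45 0 0.0 (np.float64(0.09), [-0.23, 1.15, -0.68, 2.47, 2.68, 1.3, 2.15])
0.07 0.5 45 3.14 0.0 (np.float64(0.05), [-0.82, 1.13, 0.27, 2.51, 3.19, 1.25, -1.89])
0.07 0.5 45 1.57 0.0 (np.float64(0.09), [-0.22, 1.15, -0.69, 2.47, 2.68, 1.3, 0.59])
0.07 0.5 45 -1.57 0.0 (np.float64(0.03), [-1.03, 1.27, 0.67, 2.53, 3.41, 1.37, 2.44])
```

Emit:
carry_out(
  plan=[
    {"rot": [0, 0, -0.12], "xyz": [0, 0, 0], "grip": 255},
    {"rot": [0, 0, -0.24], "xyz": [0, 0, 0], "grip": 255},
    {"rot": [0, 0, -0.36], "xyz": [0, 0, 0], "grip": 255},
    {"rot": [0, 0, -0.48], "xyz": [0, 0, 0], "grip": 255},
    {"rot": [0, 0, -0.6], "xyz": [0, 0, 0], "grip": 255},
    {"rot": [0, 0, -0.72], "xyz": [0, 0, 0], "grip": 255},
    {"rot": [0, 0, -0.84], "xyz": [0, 0, 0], "grip": 255},
    {"rot": [0, 0, -0.96], "xyz": [0, 0, 0], "grip": 255},
  ],
)

```text
clock: 2.77
tool_pos: [0.4246, 0.1958, 0.2545]
eef_rot: [0.862, 0.455, 0.185, 0.126]
contact_force: [-0.1, -0.6, 0.1]
opening: 0.008
finger_force: 0.0
```

```bash
cat >> fk.py <<'E'
th=np.radians(35); T35=(R.from_matrix(Tdn)*R.from_euler("y",th)*R.from_euler("z",np.pi)).as_matrix()
def show():
    st=r.get_state(); A=R.from_quat(st["eef_rot"]).as_matrix()
    print(st["clock"],"pos",np.round(st["tool_pos"],4),"q",np.round(st["q"],2),"F",np.round(st["contact_force"],1),"z",A[:,2].round(2),"x",A[:,0].round(2))
E
python3 - <<'E'
from fk import *
show(); go(P(-.03,.15,.04),T35)
E
```

```text
2.7667 pos [0.4246 0.1958 0.2545] q [-1.16  0.46  0.59  2.37  0.9   0.08 -2.15] F [-0.1 -0.6  0.1] z [ 0.43 -0.05 -0.9 ] x [0.52 0.83 0.2 ]
rot [-0.209 -0.029 -2.165] xyz [-0.0029 -0.0892  0.0462] q [-1.16  0.46  0.59  2.37  0.9   0.08 -2.15]
```

Emit:
carry_out(
  plan=[
    {"rot": [-0.01, 0, -0.12], "xyz": [0, 0, 0], "grip": 255},
    {"rot": [-0.02, 0, -0.24], "xyz": [0, 0, 0], "grip": 255},
    {"rot": [-0.03, 0, -0.36], "xyz": [0, 0, 0], "grip": 255},
    {"rot": [-0.04, 0, -0.48], "xyz": [0, 0, 0], "grip": 255},
    {"rot": [-0.05, 0, -0.6], "xyz": [0, 0, 0], "grip": 255},
    {"rot": [-0.06, 0, -0.72], "xyz": [0, 0, 0], "grip": 255},
    {"rot": [-0.07, 0, -0.84], "xyz": [0, 0, 0], "grip": 255},
    {"rot": [-0.08, 0, -0.96], "xyz": [0, 0, 0], "grip": 255},
  ],
)

```text
clock: 3.43
tool_pos: [0.4246, 0.196, 0.2546]
eef_rot: [0.562, 0.785, 0.126, 0.228]
contact_force: [0.6, -0.1, -0.2]
opening: 0.006
finger_force: 0.0
```

```bash
python3 - <<'E'
from fk import *
show(); go(r.get_state()["tool_pos"],T35)
E
```

```text
3.4333 pos [0.4246 0.196  0.2546] q [-1.16  0.46  0.51  2.42  1.86  0.18 -2.24] F [ 0.6 -0.1 -0.2] z [ 0.5  -0.06 -0.86] x [-0.26  0.94 -0.22]
rot [-0.113 -0.034 -1.241] xyz [0. 0. 0.] q [-1.16  0.46  0.51  2.42  1.86  0.18 -2.24]
```

Excellent: the wrist has flipped over to the other branch. I'll finish the roll.

Emit:
carry_out(
  plan=[
    {"rot": [-0.01, 0, -0.12], "xyz": [0, 0, 0], "grip": 255},
    {"rot": [-0.02, 0, -0.24], "xyz": [0, 0, 0], "grip": 255},
    {"rot": [-0.03, -0.01, -0.36], "xyz": [0, 0, 0], "grip": 255},
    {"rot": [-0.04, -0.01, -0.48], "xyz": [0, 0, 0], "grip": 255},
    {"rot": [-0.05, -0.02, -0.6], "xyz": [0, 0, 0], "grip": 255},
    {"rot": [-0.06, -0.02, -0.72], "xyz": [0, 0, 0], "grip": 255},
    {"rot": [-0.07, -0.02, -0.84], "xyz": [0, 0, 0], "grip": 255},
    {"rot": [-0.08, -0.03, -0.96], "xyz": [0, 0, 0], "grip": 255},
  ],
)

```text
clock: 4.1
tool_pos: [0.4247, 0.1956, 0.2547]
eef_rot: [0.129, 0.947, 0.029, 0.293]
contact_force: [1.3, -0.3, -0.4]
opening: 0.008
finger_force: 0.0
```

```bash
python3 - <<'E'
from fk import *
show(); go(P(-.028,.035,.04),T35); go(P(-.028,.035,.04)+[-.03,0,.06],T35)
st=r.get_state()
for p in(P(-.028,.035,.04)+[-.03,0,.06],P(-.028,.035,.04),P(-.028,-.01,.04),P(.05,-.01,.04)): x,e=ik(p,T35,st["q"],.003); print(x.round(2),round(e,4))
E
```

```text
4.1 pos [0.4247 0.1956 0.2547] q [-1.14  0.47  0.46  2.5   2.35  0.3  -1.79] F [ 1.3 -0.3 -0.4] z [ 0.56 -0.02 -0.83] x [-0.79  0.26 -0.55]
rot [-0.035 -0.009 -0.281] xyz [0.07   0.0325 0.1484] q [-1.14  0.47  0.46  2.5   2.35  0.3  -1.79]
rot [-0.035 -0.009 -0.281] xyz [0.0609 0.0335 0.0819] q [-1.14  0.47  0.46  2.5   2.35  0.3  -1.79]
[-1.07  0.74  0.24  2.47  2.53  0.54 -1.86] 0.0
[-0.96  0.9   0.17  2.42  2.61  0.66 -1.93] 0.0
[-0.9   0.97  0.16  2.34  2.65  0.67 -1.92] 0.0
[-0.86  0.84  0.25  2.21  2.63  0.42 -1.76] 0.0
```

Emit:
carry_out(
  plan=[
    {"rot": [-0.01, 0, -0.1], "xyz": [0.015, 0.01, 0.02], "grip": 255},
    {"rot": [-0.02, 0, -0.2], "xyz": [0.03, 0.02, 0.04], "grip": 255},
    {"rot": [-0.035, -0.01, -0.281], "xyz": [0.045, 0.03, 0.06], "grip": 255},
    {"rot": [-0.035, -0.01, -0.281], "xyz": [0.061, 0.033, 0.082], "grip": 255},
    {"rot": [-0.035, -0.01, -0.281], "xyz": [0.066, 0.033, 0.115], "grip": 255},
    {"rot": [-0.035, -0.01, -0.281], "xyz": [0.07, 0.033, 0.148], "grip": 255},
    {"rot": [-0.035, -0.01, -0.281], "xyz": [0.07, 0.033, 0.148], "grip": 255},
  ],
)

```text
clock: 4.68
tool_pos: [0.4614, 0.2426, 0.0928]
eef_rot: [-0.007, 0.954, 0.002, 0.3]
contact_force: [-0.3, -0.5, 0.5]
opening: 0.007
finger_force: 0.0
```

```bash
python3 - <<'E'
from fk import *
show(); go(P(-.028,.035,.04),T35); go(P(-.028,-.01,.04),T35)
a,b=r.snapshot("scene"),r.snapshot("top")
up=lambda i,x,y,w,h,W,H:cv2.resize(i[y:y+h,x:x+w],(W,H),interpolation=cv2.INTER_CUBIC)
cv2.imwrite("pics/m1.png",np.hstack([up(a,130,140,150,150,400,400),up(b,150,140,100,100,400,400)])[:,:,::-1])
tip=r.get_state()["tool_pos"]; print(proj("scene",tip),proj("top",tip))
E
```

```text
4.6833 pos [0.4614 0.2426 0.0928] q [-0.92  0.92  0.12  2.48  2.62  0.74 -1.94] F [-0.3 -0.5  0.5] z [ 0.57  0.01 -0.82] x [-0.82 -0.01 -0.57]
rot [-0.004 -0.002 -0.005] xyz [-0.0019 -0.0005 -0.005 ] q [-0.92  0.92  0.12  2.48  2.62  0.74 -1.94]
rot [-0.004 -0.002 -0.005] xyz [-0.0098 -0.0003  0.0393] q [-0.92  0.92  0.12  2.48  2.62  0.74 -1.94]
[231.3849472  256.09811065] [195.30629556 217.42432785]
```

View pics/m1.png

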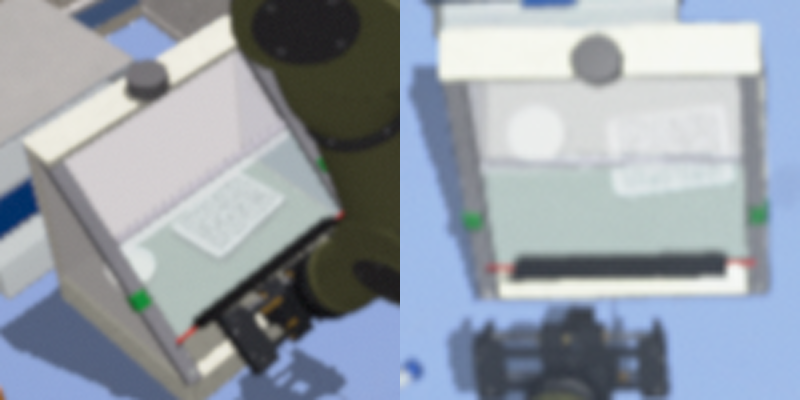

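Emit:
carry_out(
  plan=[
    {"rot": [0, 0, 0], "xyz": [-0.003, 0, 0.006], "grip": 255},
    {"rot": [0, 0, 0], "xyz": [-0.005, 0, 0.014], "grip": 255},
    {"rot": [0, 0, 0], "xyz": [-0.008, 0, 0.022], "grip": 255},
    {"rot": [0, 0, 0], "xyz": [-0.01, 0, 0.03], "grip": 255},
    {"rot": [0, 0, 0], "xyz": [-0.012, 0, 0.037], "grip": 255},
    {"rot": [0, 0, 0], "xyz": [-0.012, 0, 0.037], "grip": 255},
  ],
)

```text
clock: 5.28
tool_pos: [0.4929, 0.2435, 0.0749]
eef_rot: [-0.006, 0.953, 0.004, 0.302]
contact_force: [-0.7, -0.0, 0.7]
opening: 0.002
finger_force: 0.0
```

```bash
python3 - <<'E'
from fk import *
show(); go(P(-.01,-.008,.04),T35); go(P(.04,-.008,.04),T35)
E
```

```text
5.2833 pos [0.4929 0.2435 0.0749] q [-0.86  0.95  0.13  2.41  2.66  0.73 -1.92] F [-0.7 -0.   0.7] z [ 0.58  0.01 -0.82] x [-0.82 -0.01 -0.58]
rot [-0.001  0.003 -0.007] xyz [-0.0115 -0.0006  0.0016] q [-0.86  0.95  0.13  2.41  2.66  0.73 -1.92]
rot [-0.001  0.003 -0.007] xyz [-0.0608 -0.0003 -0.007 ] q [-0.86  0.95  0.13  2.41  2.66  0.73 -1.92]
```

Emit:
carry_out(
  plan=[
    {"rot": [0, 0, 0], "xyz": [-0.005, 0, -0.001], "grip": 255},
    {"rot": [0, 0, 0], "xyz": [-0.01, 0, -0.002], "grip": 255},
    {"rot": [0, 0, 0], "xyz": [-0.015, 0, -0.003], "grip": 255},
    {"rot": [0, 0, 0], "xyz": [-0.02, 0, -0.0035], "grip": 255},
    {"rot": [0, 0, 0], "xyz": [-0.025, 0, -0.0045], "grip": 255},
    {"rot": [0, 0, 0], "xyz": [-0.03, 0, -0.005], "grip": 255},
    {"rot": [0, 0, 0], "xyz": [-0.035, 0, -0.006], "grip": 255},
    {"rot": [0, 0, 0], "xyz": [-0.04, 0, -0.007], "grip": 255},
  ],
)

```text
clock: 5.95
tool_pos: [0.5194, 0.2438, 0.104]
eef_rot: [-0.007, 0.954, 0.004, 0.301]
contact_force: [-4.1, 0.7, -1.5]
opening: 0.003
finger_force: 2.3
```

```bash
python3 - <<'E'
from fk import *
show()
a,b=r.snapshot("scene"),r.snapshot("top")
blobs("scene",(130,140,280,300),["green","red"],a); blobs("top",(150,135,250,225),["green","red"],b)
up=lambda i,x,y,w,h,W,H:cv2.resize(i[y:y+h,x:x+w],(W,H),interpolation=cv2.INTER_CUBIC)
cv2.imwrite("pics/m2.png",np.hstack([up(a,170,180,100,100,400,400),up(b,160,150,90,90,400,400)])[:,:,::-1])
E
```

```text
5.95 pos [0.5194 0.2438 0.104 ] q [-0.85  0.88  0.19  2.34  2.67  0.59 -1.85] F [-4.1  0.7 -1.5] z [ 0.57  0.01 -0.82] x [-0.82 -0.01 -0.57]
scene green 10 [232.3 159.9]
scene green 38 [182.  252.3]
scene red 3 [196.3 253.3]
scene red 2 [192.5 256.5]
top green 11 [167.6 194.9]
top green 6 [239.  193.5]
```

View pics/m2.png

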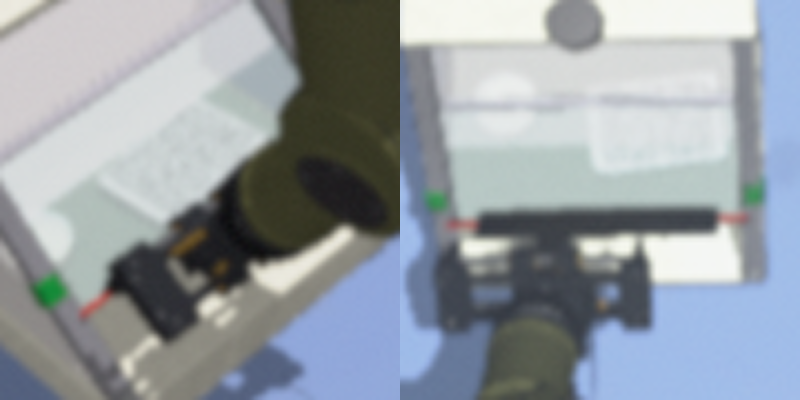

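```bash
cat >> fk.py <<'E'
g0=(np.array([.554,.0635,.1381])+[.548,.3507,.134])/2
def along(n,uv):
    p,d=ray(n,*uv); t=((g0-p)@w)/(d@w); return ((p+t*d-g0)@u).round(4)
E
python3 - <<'E'
from fk import *
print("green",along("scene",(182,252.3)),along("scene",(252.2,200.2)),along("top",(167.6,194.9)),along("top",(239,193.5)))
print("ptr",along("scene",(194.3,255.2)),along("top",(174,200.3)),along("top",(234.8,198.6)))
E
```

```text
green -0.0011 0.0005 -0.0011 0.0017
ptr -0.0294 -0.0298 -0.0246
```

Emit:
carry_out(
  plan=[
    {"rot": [0, 0, 0], "xyz": [-0.004, 0, -0.0007], "grip": 255},
    {"rot": [0, 0, 0], "xyz": [-0.008, 0, -0.0014], "grip": 255},
    {"rot": [0, 0, 0], "xyz": [-0.012, 0, -0.002], "grip": 255},
    {"rot": [0, 0, 0], "xyz": [-0.016, 0, -0.003], "grip": 255},
    {"rot": [0, 0, 0], "xyz": [-0.02, 0, -0.0035], "grip": 255},
    {"rot": [0, 0, 0], "xyz": [-0.02, 0, -0.0035], "grip": 255},
    {"rot": [0, 0, 0], "xyz": [-0.02, 0, -0.0035], "grip": 255},
  ],
)

```text
clock: 6.63
tool_pos: [0.5354, 0.244, 0.1189]
eef_rot: [-0.006, 0.953, 0.004, 0.303]
contact_force: [-2.6, 0.8, -0.4]
opening: 0.002
finger_force: 0.9
```

```bash
python3 - <<'E'
from fk import *
show()
a,b=r.snapshot("scene"),r.snapshot("top")
blobs("scene",(130,140,280,300),["green","red"],a); blobs("top",(150,135,250,225),["green","red"],b)
up=lambda i,x,y,w,h,W,H:cv2.resize(i[y:y+h,x:x+w],(W,H),interpolation=cv2.INTER_CUBIC)
cv2.imwrite("pics/m3.png",np.hstack([up(a,165,225,40,40,400,400),np.vstack([up(b,160,180,40,20,400,200),up(b,210,180,40,20,400,200)])])[:,:,::-1])
E
```

```text
6.6333 pos [0.5354 0.244  0.1189] q [-0.84  0.84  0.21  2.31  2.67  0.52 -1.82] F [-2.6  0.8 -0.4] z [ 0.58  0.01 -0.82] x [-0.82 -0.01 -0.58]
scene green 17 [234.1 159.2]
scene green 37 [181.9 252.3]
scene red 5 [191.6 247.6]
top green 9 [167.3 194.8]
top green 4 [239.5 193.5]
```

View pics/m3.png

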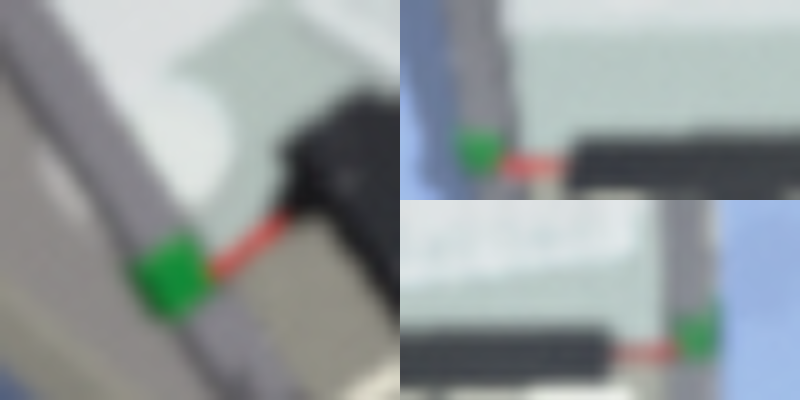

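```bash
python3 - <<'E'
from fk import *
print("ptrL",along("scene",(165+21.5-.5,225+27.2-.5)),along("scene",(165+28-.5,225+22-.5)),along("top",(160+11-.5,180+16.6-.5)),along("top",(160+16-.5,180+16.6-.5)),"R",along("top",(210+27-.5,180+15.3-.5)),along("top",(210+22-.5,180+15.4-.5)))
print("greenL",along("scene",(165+17.5-.5,225+27.5-.5)),along("top",(160+8.1-.5,180+15.1-.5)),"R",along("top",(210+29.6-.5,180+13.6-.5)))
E
```

```text
ptrL -0.0066 -0.0056 -0.0076 -0.0079 R -0.0049 -0.0051
greenL -0.0004 0.0004 R 0.0038
```

Emit:
carry_out(
  plan=[
    {"rot": [0, 0, 0], "xyz": [-0.002, 0, -0.0003], "grip": 255},
    {"rot": [0, 0, 0], "xyz": [-0.004, 0, -0.0007], "grip": 255},
    {"rot": [0, 0, 0], "xyz": [-0.0055, 0, -0.001], "grip": 255},
    {"rot": [0, 0, 0], "xyz": [-0.007, 0, -0.0012], "grip": 255},
    {"rot": [0, 0, 0], "xyz": [-0.007, 0, -0.0012], "grip": 255},
    {"rot": [0, 0, 0], "xyz": [-0.007, 0, -0.0012], "grip": 255},
  ],
)

```text
clock: 7.23
tool_pos: [0.5398, 0.244, 0.1233]
eef_rot: [-0.006, 0.953, 0.004, 0.302]
contact_force: [-1.3, -0.2, -3.2]
opening: 0.005
finger_force: 1.4
```

```bash
python3 - <<'E'
from fk import *
show()
a,b=r.snapshot("scene"),r.snapshot("top")
up=lambda i,x,y,w,h,W,H:cv2.resize(i[y:y+h,x:x+w],(W,H),interpolation=cv2.INTER_CUBIC)
cv2.imwrite("pics/m4.png",np.hstack([up(a,165,225,40,40,400,400),np.vstack([up(b,160,180,40,20,400,200),up(b,210,180,40,20,400,200)])])[:,:,::-1])
E
```

```text
7.2333 pos [0.5398 0.244  0.1233] q [-0.84  0.83  0.22  2.29  2.67  0.5  -1.81] F [-1.3 -0.2 -3.2] z [ 0.58  0.01 -0.82] x [-0.82 -0.01 -0.58]
```

View pics/m4.png

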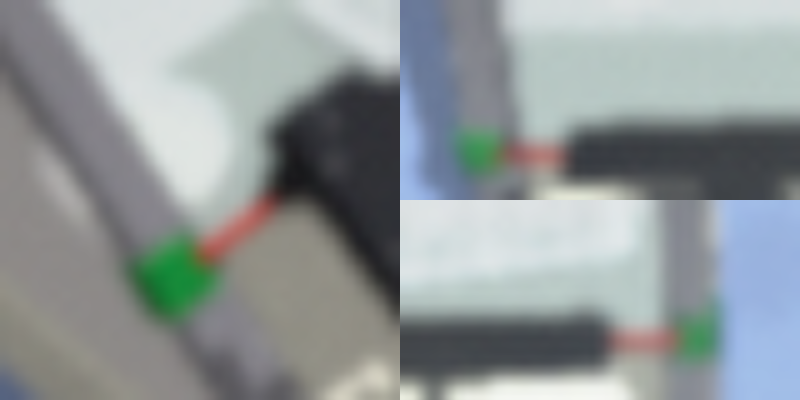

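Emit:
carry_out(
  plan=[
    {"rot": [0, 0, 0], "xyz": [0.004, 0, 0.0007], "grip": 255},
    {"rot": [0, 0, 0], "xyz": [0.01, 0, 0.0015], "grip": 255},
    {"rot": [0, 0, 0], "xyz": [0.01, 0, -0.015], "grip": 255},
    {"rot": [0, 0, 0], "xyz": [0.01, 0, -0.045], "grip": 255},
    {"rot": [0, 0, 0], "xyz": [0.01, 0, -0.085], "grip": 255},
    {"rot": [0, 0, 0], "xyz": [0.01, 0, -0.12], "grip": 255},
    {"rot": [0, 0, 0], "xyz": [0.0, 0, -0.15], "grip": 255},
    {"rot": [0, 0, 0], "xyz": [0.0, 0, -0.15], "grip": 255},
  ],
)

```text
clock: 8.0
tool_pos: [0.4526, 0.243, 0.25]
eef_rot: [-0.006, 0.953, 0.006, 0.304]
contact_force: [0.8, 0.6, -0.8]
opening: 0.009
finger_force: 0.0
```

```bash
python3 - <<'E'
from fk import *
show(); st=r.get_state()
K=np.array([.582,-.292,.056])
for az in(-.46,-.2):
  for t in(5,15,25,35):
    M=(R.from_matrix(Tdn)*R.from_euler("z",-az)*R.from_euler("y",np.radians(t))*R.from_euler("z",np.pi)).as_matrix()
    q0=np.array(st["q"]); q0[0]=.4; x,e=ik(K+[0,0,.06],M,q0,.003); x2,e2=ik(K,M,x,.003); print(az,t,x.round(2),round(e,4),x2.round(2),round(e2,4))
a=r.snapshot("scene"); blobs("scene",(165,225,205,280),["green","red"],a); blobs("scene",(235,180,270,230),["green","red"],a)
cv2.imwrite("pics/m5.png",np.hstack([cv2.resize(a[y:y+h,x:x+w_],(400,400),interpolation=cv2.INTER_CUBIC) for x,y,w_,h in((165,225,40,40),(230,180,40,40))])[:,:,::-1])
E
```

```text
8.0 pos [0.4526 0.243  0.25  ] q [-1.19  0.54  0.52  2.41  2.47  0.25 -1.66] F [ 0.8  0.6 -0.8] z [ 0.58  0.01 -0.82] x [-0.82 -0.01 -0.58]
-0.46 5 [ 0.85  1.01 -0.88  1.62  0.99  0.91  0.73] 0.0001 [ 0.82  1.09 -0.83  1.64  1.08  0.84  0.66] 0.0
-0.46 15 [ 0.78  0.91 -0.68  1.8   1.17  0.59  0.5 ] 0.0001 [ 0.74  1.   -0.61  1.81  1.34  0.52  0.34] 0.0
-0.46 25 [ 0.36  0.81  0.01  1.97  2.85  0.07 -1.35] 0.0 [ 0.39  0.92 -0.03  1.97  2.87  0.2  -1.36] 0.0
-0.46 35 [ 0.37  0.84 -0.02  2.12  3.    0.43 -1.51] 0.0 [ 0.38  0.96 -0.03  2.12  3.01  0.56 -1.51] 0.0
-0.2 5 [ 0.88  1.03 -0.93  1.61  1.    0.93  0.99] 0.0001 [ 0.85  1.11 -0.87  1.63  1.09  0.86  0.93] 0.0
-0.2 15 [ 0.87  0.95 -0.8   1.79  1.16  0.62  0.81] 0.0001 [ 0.84  1.03 -0.73  1.8   1.32  0.55  0.68] 0.0
-0.2 25 [ 0.59  0.83 -0.23  1.94  2.15  0.06 -0.29] 0.0004 [ 0.68  0.96 -0.39  1.94  2.26  0.23 -0.33] 0.0
-0.2 35 [ 0.56  0.84 -0.17  2.09  3.27  0.37 -1.39] 0.0 [ 0.55  0.97 -0.15  2.09  3.26  0.5  -1.37] 0.0
scene green 37 [181.9 252.3]
scene red 3 [190. 246.]
scene red 2 [186.  249.5]
```

View pics/m5.png

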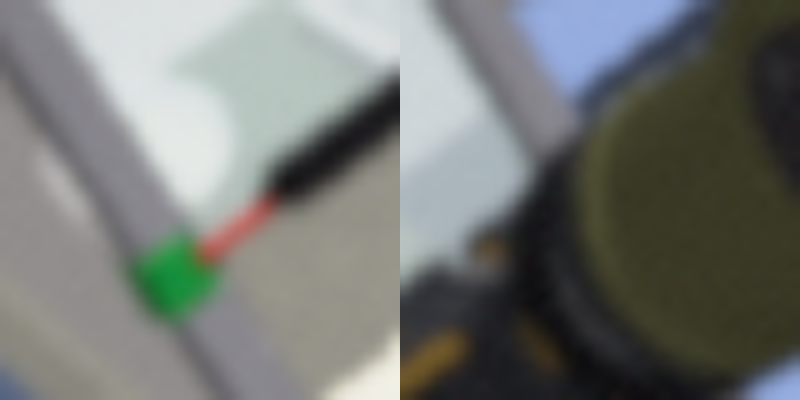

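```bash
cat >> fk.py <<'E'
K=np.array([.582,-.292,.056])
az=-.46; MK=(R.from_matrix(Tdn)*R.from_euler("z",-az)*R.from_euler("y",np.radians(30))*R.from_euler("z",np.pi)).as_matrix()
KT=K+np.array([np.cos(az),np.sin(az),0])*.005
E
python3 - <<'E'
from fk import *
go(np.array([.47,-.02,.27]),MK);go(KT+[0,0,.18],MK); go(KT+[0,0,.06],MK); print(MK.T@[0,0,1])
E
```

```text
rot [0.251 0.091 0.38 ] xyz [-0.0236 -0.2634 -0.0117] q [-1.19  0.54  0.52  2.4   2.47  0.26 -1.66]
rot [0.251 0.091 0.38 ] xyz [-0.0964 -0.5397  0.0795] q [-1.19  0.54  0.52  2.4   2.47  0.26 -1.66]
rot [0.251 0.091 0.38 ] xyz [-0.0269 -0.5404  0.1773] q [-1.19  0.54  0.52  2.4   2.47  0.26 -1.66]
[-5.00000000e-01 -4.16333634e-17 -8.66025404e-01]
```

Emit:
carry_out(
  plan=[
    {"rot": [0.03, 0.01, 0.05], "xyz": [-0.005, -0.03, -0.01], "grip": 255},
    {"rot": [0.06, 0.02, 0.1], "xyz": [-0.01, -0.065, -0.012], "grip": 255},
    {"rot": [0.1, 0.03, 0.15], "xyz": [-0.012, -0.1, -0.012], "grip": 255},
    {"rot": [0.13, 0.045, 0.2], "xyz": [-0.015, -0.14, -0.012], "grip": 255},
    {"rot": [0.16, 0.06, 0.25], "xyz": [-0.018, -0.175, -0.012], "grip": 255},
    {"rot": [0.2, 0.07, 0.3], "xyz": [-0.02, -0.21, -0.012], "grip": 255},
    {"rot": [0.22, 0.08, 0.34], "xyz": [-0.024, -0.24, -0.012], "grip": 255},
    {"rot": [0.25, 0.09, 0.38], "xyz": [-0.024, -0.263, -0.012], "grip": 255},
  ],
)

```text
clock: 8.72
tool_pos: [0.4704, -0.0244, 0.2686]
eef_rot: [0.213, 0.942, -0.059, 0.251]
contact_force: [0.3, 0.1, 0.4]
opening: 0.008
finger_force: 0.0
```

```bash
python3 - <<'E'
from fk import *
show();go(KT+[0,0,.18],MK); go(KT+[0,0,.06],MK)
E
```

```text
8.7167 pos [ 0.4704 -0.0244  0.2686] q [-0.7   0.43  0.62  2.43  2.57  0.1  -1.61] F [0.3 0.1 0.4] z [ 0.45 -0.22 -0.87] x [-0.78  0.37 -0.5 ]
rot [-0.008 -0.001 -0.004] xyz [-0.175  -0.193   0.1395] q [-0.7   0.43  0.62  2.43  2.57  0.1  -1.61]
rot [-0.008 -0.001 -0.004] xyz [-0.1152 -0.1924  0.2435] q [-0.7   0.43  0.62  2.43  2.57  0.1  -1.61]
```

Emit:
carry_out(
  plan=[
    {"rot": [0, 0, 0], "xyz": [-0.02, -0.024, 0.016], "grip": 255},
    {"rot": [0, 0, 0], "xyz": [-0.042, -0.048, 0.034], "grip": 255},
    {"rot": [0, 0, 0], "xyz": [-0.064, -0.072, 0.052], "grip": 255},
    {"rot": [0, 0, 0], "xyz": [-0.086, -0.096, 0.07], "grip": 255},
    {"rot": [0, 0, 0], "xyz": [-0.108, -0.12, 0.087], "grip": 255},
    {"rot": [0, 0, 0], "xyz": [-0.13, -0.145, 0.104], "grip": 255},
    {"rot": [0, 0, 0], "xyz": [-0.153, -0.17, 0.122], "grip": 255},
    {"rot": [0, 0, 0], "xyz": [-0.175, -0.193, 0.14], "grip": 255},
  ],
)

```text
clock: 9.38
tool_pos: [0.5765, -0.276, 0.2336]
eef_rot: [0.215, 0.941, -0.062, 0.256]
contact_force: [0.3, 0.8, 0.6]
opening: 0.01
finger_force: 0.0
```

```bash
python3 - <<'E'
from fk import *
show(); go(KT+[0,0,.06],MK);go(KT+[0,0,.03],MK)
E
```

```text
9.3833 pos [ 0.5765 -0.276   0.2336] q [ 0.3   0.58  0.07  2.07  2.67  0.05 -1.2 ] F [0.3 0.8 0.6] z [ 0.45 -0.23 -0.86] x [-0.78  0.37 -0.51]
rot [-0.011  0.009 -0.005] xyz [ 0.0452 -0.0112  0.11  ] q [ 0.3   0.58  0.07  2.07  2.67  0.05 -1.2 ]
rot [-0.011  0.009 -0.005] xyz [ 0.0605 -0.011   0.1358] q [ 0.3   0.58  0.07  2.07  2.67  0.05 -1.2 ]
```

Emit:
carry_out(
  plan=[
    {"rot": [0, 0, 0], "xyz": [0.01, -0.005, 0.02], "grip": 255},
    {"rot": [0, 0, 0], "xyz": [0.02, -0.01, 0.045], "grip": 255},
    {"rot": [0, 0, 0], "xyz": [0.03, -0.011, 0.075], "grip": 255},
    {"rot": [0, 0, 0], "xyz": [0.043, -0.011, 0.105], "grip": 255},
    {"rot": [0, 0, 0], "xyz": [0.052, -0.011, 0.121], "grip": 255},
    {"rot": [-0.011, 0.009, 0], "xyz": [0.0605, -0.011, 0.136], "grip": 255},
    {"rot": [-0.011, 0.009, 0], "xyz": [0.0605, -0.011, 0.136], "grip": 255},
  ],
)

```text
clock: 9.97
tool_pos: [0.5835, -0.2854, 0.0817]
eef_rot: [0.211, 0.944, -0.052, 0.249]
contact_force: [-0.7, -0.4, -0.6]
opening: 0.002
finger_force: 0.0
```

```bash
python3 - <<'E'
from fk import *
show(); go(KT,MK)
a,b=r.snapshot("scene"),r.snapshot("top"); t=r.get_state()["tool_pos"]; print(proj("scene",t),proj("top",t))
cv2.imwrite("pics/m6.png",np.hstack([cv2.resize(i[y:y+h,x:x+h],(400,400),interpolation=cv2.INTER_CUBIC) for i,x,y,h in((a,285,135,50),(b,300,160,50))])[:,:,::-1])
E
```

```text
9.9667 pos [ 0.5835 -0.2854  0.0817] q [ 0.47  0.88 -0.16  2.1   2.76  0.38 -1.22] F [-0.7 -0.4 -0.6] z [ 0.45 -0.2  -0.87] x [-0.79  0.37 -0.49]
rot [ 0.006 -0.01  -0.002] xyz [ 0.007  -0.0069  0.0256] q [ 0.47  0.88 -0.16  2.1   2.76  0.38 -1.22]
[313.16047751 158.80457021] [324.56967322 188.11205011]
```

View pics/m6.png

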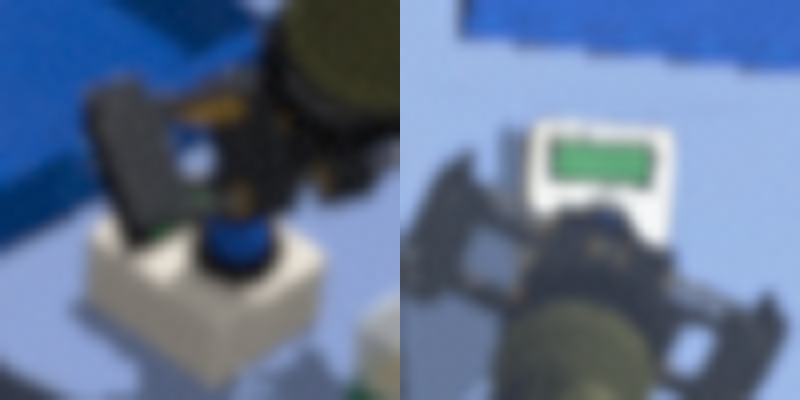

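Emit:
carry_out(
  plan=[
    {"rot": [0, 0, 0], "xyz": [-0.002, -0.004, 0.005], "grip": 255},
    {"rot": [0, 0, 0], "xyz": [-0.003, -0.007, 0.008], "grip": 255},
    {"rot": [0, 0, 0], "xyz": [0.0, -0.007, 0.0135], "grip": 255},
    {"rot": [0, 0, 0], "xyz": [0.003, -0.007, 0.0185], "grip": 255},
    {"rot": [0, 0, 0], "xyz": [0.005, -0.007, 0.022], "grip": 255},
    {"rot": [0, 0, 0], "xyz": [0.007, -0.007, 0.0256], "grip": 255},
    {"rot": [0, 0, 0], "xyz": [0.007, -0.007, 0.0256], "grip": 255},
  ],
)

```text
clock: 10.65
tool_pos: [0.59, -0.2947, 0.0647]
eef_rot: [0.209, 0.943, -0.055, 0.255]
contact_force: [-9.7, 2.4, 28.1]
opening: 0.007
finger_force: 13.8
```

```bash
python3 - <<'E'
from fk import *
show(); go(KT+[0,0,-.005],MK)
E
```

```text
10.65 pos [ 0.59   -0.2947  0.0647] q [ 0.49  0.92 -0.17  2.08  2.79  0.41 -1.22] F [-9.7  2.4 28.1] z [ 0.46 -0.21 -0.86] x [-0.78  0.37 -0.5 ]
rot [0.005 0.004 0.003] xyz [ 0.0098 -0.0011  0.0101] q [ 0.49  0.92 -0.17  2.08  2.79  0.41 -1.22]
```

Emit:
carry_out(
  plan=[
    {"rot": [0, 0, 0], "xyz": [-0.001, 0, -0.0017], "grip": 255},
    {"rot": [0, 0, 0], "xyz": [-0.002, 0, -0.0035], "grip": 255},
    {"rot": [0, 0, 0], "xyz": [-0.003, 0, -0.0052], "grip": 255},
    {"rot": [0, 0, 0], "xyz": [-0.003, 0, -0.0052], "grip": 255},
  ],
)

```text
clock: 10.98
tool_pos: [0.5897, -0.2945, 0.068]
eef_rot: [0.209, 0.943, -0.054, 0.253]
contact_force: [1.3, -1.4, 2.7]
opening: 0.008
finger_force: 1.4
```

Emit:
carry_out(
  plan=[
    {"rot": [0, 0, 0], "xyz": [-0.001, 0, -0.0017], "grip": 255},
    {"rot": [0, 0, 0], "xyz": [-0.001, 0, -0.0017], "grip": 255},
  ],
)

```text
clock: 11.15
tool_pos: [0.5893, -0.2938, 0.0692]
eef_rot: [0.209, 0.944, -0.053, 0.252]
contact_force: [-0.2, -1.5, 2.1]
opening: 0.006
finger_force: 1.2
```

Emit:
carry_out(
  plan=[
    {"rot": [0, 0, 0], "xyz": [-0.001, 0, -0.0017], "grip": 255},
    {"rot": [0, 0, 0], "xyz": [-0.001, 0, -0.0017], "grip": 255},
  ],
)

```text
clock: 11.32
tool_pos: [0.5889, -0.2932, 0.0709]
eef_rot: [0.209, 0.944, -0.053, 0.251]
contact_force: [0.1, -1.0, 1.4]
opening: 0.005
finger_force: 0.8
```

Emit:
carry_out(
  plan=[
    {"rot": [0, 0, 0], "xyz": [-0.001, 0, -0.0017], "grip": 255},
    {"rot": [0, 0, 0], "xyz": [-0.001, 0, -0.0017], "grip": 255},
  ],
)

```text
clock: 11.48
tool_pos: [0.5884, -0.2927, 0.0726]
eef_rot: [0.208, 0.944, -0.053, 0.25]
contact_force: [-0.7, 0.1, -0.1]
opening: 0.002
finger_force: 0.1
```

Emit:
carry_out(
  plan=[
    {"rot": [0, 0, 0], "xyz": [-0.001, 0, -0.0017], "grip": 255},
    {"rot": [0, 0, 0], "xyz": [-0.001, 0, -0.0017], "grip": 255},
  ],
)

```text
clock: 11.65
tool_pos: [0.5885, -0.293, 0.0747]
eef_rot: [0.209, 0.944, -0.053, 0.251]
contact_force: [0.1, -0.5, -0.5]
opening: 0.005
finger_force: 0.0
```

Emit:
carry_out(
  plan=[
    {"rot": [0, 0, 0], "xyz": [-0.001, 0, -0.0017], "grip": 255},
    {"rot": [0, 0, 0], "xyz": [-0.001, 0, -0.0017], "grip": 255},
  ],
)

```text
clock: 11.82
tool_pos: [0.589, -0.2935, 0.077]
eef_rot: [0.209, 0.944, -0.053, 0.251]
contact_force: [-0.6, 0.4, -0.1]
opening: 0.007
finger_force: 0.0
```

Emit:
carry_out(
  plan=[
    {"rot": [0, 0, 0], "xyz": [-0.007, 0, -0.012], "grip": 255},
    {"rot": [0, 0, 0], "xyz": [-0.02, 0, -0.035], "grip": 255},
    {"rot": [0, 0, 0], "xyz": [-0.035, 0, -0.06], "grip": 255},
    {"rot": [0, 0, 0], "xyz": [-0.05, 0, -0.087], "grip": 255},
    {"rot": [0, 0, 0], "xyz": [-0.05, 0, -0.115], "grip": 255},
    {"rot": [0, 0, 0], "xyz": [-0.05, 0, -0.14], "grip": 255},
    {"rot": [0, 0, 0], "xyz": [-0.05, 0, -0.14], "grip": 255},
  ],
)

```text
clock: 12.4
tool_pos: [0.5646, -0.2832, 0.2273]
eef_rot: [0.209, 0.943, -0.054, 0.254]
contact_force: [-0.2, 0.5, -0.4]
opening: 0.003
finger_force: 0.0
```

```bash
python3 - <<'E'
from fk import *
show()
a,b=r.snapshot("scene"),r.snapshot("top")
blobs("scene",(165,180,280,280),["green","red"],a); blobs("top",(150,180,250,225),["green","red"],b); blobs("scene",(302,150,340,190),["blue"],a)
f=lambda i,x,y,wd,h:cv2.resize(i[y:y+h,x:x+wd],(400,int(400*h/wd)),interpolation=cv2.INTER_CUBIC)
cv2.imwrite("pics/m7.png",np.vstack([np.hstack([f(a,165,225,40,30),f(a,235,185,40,30)]),np.hstack([f(b,155,180,100,25),f(b,265,165,120,30)]),np.hstack([f(a,280,130,120,45),f(b,260,205,120,45)])])[:,:,::-1])
E
```

```text
12.4 pos [ 0.5646 -0.2832  0.2273] q [ 0.38  0.58 -0.01  2.09  2.7   0.06 -1.18] F [-0.2  0.5 -0.4] z [ 0.46 -0.21 -0.87] x [-0.78  0.37 -0.5 ]
scene green 28 [252.5 200. ]
scene green 37 [181.9 252.3]
scene red 6 [248.2 203. ]
scene red 2 [190.5 245.5]
scene red 4 [186.8 249. ]
top green 4 [239.5 193.5]
top green 7 [167.  194.7]
scene blue 38 [306.  151.8]
scene blue 41 [314.  164.3]
```

View pics/m7.png

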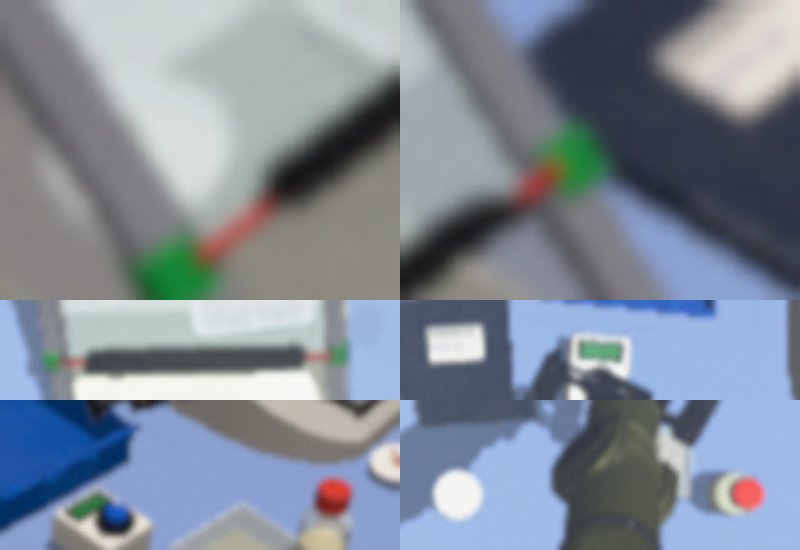

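The pictures show both red pointers at the middle of the green marks: left at scene (186.8,249), right at (248.2,203). The key is back up at scene (314,164.3), and the dish and bottle have not moved. I'm handing in the job.

```bash
python3 -c "
from plant import r
print(r.finish_job())"
```

```text
the job is handed in; nothing more can be done
None
```

I pushed the window up to the green marks and it stayed there. I then pressed the blue fan key fully down (28 N at the stop) and let it go, and handed in the job at about 12.5 s; no verdict came back.

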